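Raise the microscope forearm rest by four clicks

ROBOT

A 6-joint arm with a two-finger parallel gripper is mounted at the origin on the work surface. World frame = base frame: x ahead of the robot, y to its left, z up, the work surface at z = 0. Lengths are in m, angles in rad, forces in N, time in s.
With the tool pointing down it reaches from about 0.425 to 0.95 m from the base axis. Payload 14.7 kg.
Tool frame: the origin (TCP) lies on the centre line of the jaws, within the pads' length; the fingertips stand env.finger_overhang ahead of it and the grasp point (between the pads) is the TCP (env.finger_overhang is the distance from the TCP to the fingertips, in m); z points along the fingers, x is the direction in which the jaws open and shut, and the axes are right-handed (so a half turn about z gives the same grasp; the last joint's range is limited). The gripper opens to 85 mm and grips with 20 to 120 N. Pads are 22 mm wide; open, the fingers measure 114 mm over their backs; the gripper's body (76 mm by 85 mm) begins 54 mm behind the grasp point. The pads swing forward as they close: fully open they stand 13 mm farther back than shut.
Start: joints at [-1.318, 0.48, 1.596, -0, 1.065, -0.047], TCP at [0.192, -0.621, 0.25] pointing down, gripper open.
Joint ranges: [-2.75, 2.75], [-0.82, 2.05], [0.23, 2.67], [-1.56, 4.7], [0.09, 2.69], [-2.92, 2.92]. Speed limits (rad/s): [1.89, 1.89, 2.39, 3.01, 3.01, 3.01].

INTERFACE

Orientations are given as a rotation vector (axis times angle).
In Python, from rig import env gives the robot as it stands.
- The arm moves only by the shell command python3 -m handwheel 'ROWS' [FORCE]. ROWS is a JSON object of lists of equal length, an entry for each row: "hand": the opening, from -1 (shut) to 1 (fully open); "xyz": the shift along the tool's x, y, z in units of 25 mm (1.0 is 25 mm), a list of three; "roll": the turn about the tool's z in units of 5 degrees (1.0 is 5 degrees). A call has 1 to 12 rows; each row is the pose to reach, as a shift and turn from the pose commanded when the call began, along the tool's axes at that moment; what a row does not reach only later rows make up. A row lasts 1/12 s, in which the tool goes at most 41.7 mm and 7.16 degrees, less where a joint would pass 70% of its speed; a pose out of reach is approached as far as the arm can. A call with a gripper value outside its range is refused whole. The fingers move at their own pace and stop on an object; FORCE is the grip in N (left out, the last holds). Time passes only in rows, so rows that repeat a pose let the fingers close. It gives the time, the measured TCP pose, the force and the opening at its end, in the units of the state.
- env.get_obs(): the state, without advancing time (a new reading comes with each control period).
- env.grab_frame(name): name is "scene" or "top"; returns the picture (400x640x3 uint8, blue, green, red); there is no depth.
- env.calibration(name): a dict with "K" (3x3 intrinsics, pixels), "xyz" and "attitude" of the camera in the world. Camera axes: x right, y up, looking along -z (the intrinsics and any distortion apply to the point x, -y, -z); pixel columns grow to the right and rows downward; lengths in m; the calibration is good to about 2 mm. A picture is of the moment at which its call begins. calibration takes no time and is no camera call.
- env.job_done(): hands the job in, once; it reports no verdict.
The state is a dict: "time_s": time; "joints": joint angles; "dq": joint speeds; "joint_torque": joint torques, N m; "tcp_pos": TCP position; "orientation": TCP orientation; "contact_force": force on the tool from outside, world axes, zero at the start; "moment": the same for the moment, N m; "opening": opening from 0.0 (shut) to 1.0 (fully open).
Only numpy, scipy, OpenCV 4.12 (cv2) and the standard library are available. Lean on these libraries where they do the work, as an engineer would, in place of code of your own. Each camera call takes 0.05 s, during which the arm holds its last target.

TASK

The padded forearm rest beside the stereo microscope stands four clicks too low. Take its cushion by the sides and lift it straight up by exactly four clicks of its ratchet, counted by feel from where it stands now, let it settle back onto its pawl and let go. Then check that it holds: press down on top of the cushion with a hand's weight, about 15 N and never over 30 N, for half a second, then come away; leave the stand in its place and the things around it undisturbed.

Things in the scene. Friction and masses are not known exactly. Their poses are not given: they have to be found in the camera images.
- rest_pad: Cushion of the forearm rest: black rounded slab 110 mm long (its x), 54 mm wide (its y), 30 mm thick; origin at its centre, its top 15 mm higher. Grasp from above by the long sides (fingers close along its y) at the origin's height. Under it, one piece with it, a 4 mm plate and a toothed column that runs only straight up and down in the sleeve; 0.3 to 0.5 kg in all.
- rest_ratchet (a point): Where the pawl bites, inside the sleeve on its +x side, 98 mm up. Lifting one notch: first only the weight, then resistance builds over some mm to 8 to 12 N above the weight, then drops off at once: one click. The pawl is fully home when the next build-up starts. Going down, the pawl stops it within a notch and the load leaves the hand; an extra click cannot be pushed back.
- pawl: The spring pawl, hinged on the sleeve's +x side with a small release lever that sticks out below the cushion to 73 mm from the sleeve's axis; need not be touched. Origin on its pivot, 78 mm up. The notches are evenly spaced but their spacing is not known: count the clicks. The column starts resting on the pawl in one of its three lowest notches and has more than enough above.
- rest_foot: Stand of the forearm rest: grey foot 150 (x) x 120 (y) x 14 mm with a white square sleeve, 32 mm wide, its top 115 mm above the bench, in its middle; origin at the middle of its underside; same heading as rest_pad, straight above it. It stands loose, 2.1 kg: a hard sideways pull, or lifting against the top stop, moves it. It must stay within 10 mm of where it stood.
- microscope: The cream stereo microscope, fixed, to the left of the rest: base 260 mm (x) by 200 mm (y), about 0.40 m high with its eyepieces towards the robot; origin under the middle of its base.
- sample_box: Green sample box with clear lid, 120 x 85 x 52 mm, loose; origin at the middle of its underside. A bystander, to be left alone.
- slide_box: Blue slide box with grey lid, 105 x 78 x 34 mm, loose; origin at the middle of its underside. A bystander, to be left alone.
- petri_dish: Glass dish, 93 mm across, 16 mm high, loose; origin at the middle of its underside. A bystander, to be left alone.
There are look-alikes about, which are no part of the job. What is meant by the rest_foot is not red, and is the larger of those in its own colour.

How it is judged:
By the outcome, as a careful person would: the job done as asked, in the order asked, and still so for the second after the job is handed in, with the robot touching nothing.
It also fails if it takes over 64 s, if anything falls off the work surface, if the arm or the gripper's body presses on something with over 40 N, if the wrist force passes 120 N, or if a joint passes its speed limit or range.

## Working session

There is one attempt and no reset: what is moved stays moved. The work goes in short steps, Python scripts to look and compute and a shell command to move; the robot and the scene stay as the last step left them, time stands still between calls to the robot, and variables do not carry over. Pictures are saved under pics/ and viewed, and the job is handed in when it is done.

```bash
mkdir -p pics; ls; python3 - <<'E'
from rig import env
import cv2
for n in("scene","top"):
    cv2.imwrite(f"pics/{n}0.png",env.grab_frame(n)); c=env.calibration(n); print(n,c)
print(env.get_obs(), env.finger_overhang)
E
```

```text
pics
scene {'K': array([[364.6703781 ,   0.        , 325.46306109],
       [  0.        , 364.6703781 , 199.41646219],
       [  0.        ,   0.        ,   1.        ]]), 'xyz': array([0.99323101, 0.34034048, 1.05904863]), 'attitude': array([0.27266897, 0.57326004, 2.1630842 ])}
top {'K': array([[388.60026309,   0.        , 319.72981777],
       [  0.        , 388.60026309, 201.32696162],
       [  0.        ,   0.        ,   1.        ]]), 'xyz': array([0.44287729, 0.00130599, 1.14790737]), 'attitude': array([ 0.09622617, -0.08365349, -1.55713892])}
{'time_s': 0.1, 'joints': array([-1.31758355e+00,  4.80760829e-01,  1.59678415e+00, -1.31075148e-05,
        1.06510550e+00, -4.65654124e-02]), 'dq': array([ 0.0011668 , -0.00159671, -0.00219953,  0.00241152, -0.00030586,
        0.00092179]), 'joint_torque': array([ 1.42547829e-03, -9.52254152e+01, -4.31043577e+01,  1.23325285e-04,
        5.24221512e-03, -2.52118207e-05]), 'tcp_pos': array([ 0.19190413, -0.62067536,  0.2497519 ]), 'orientation': array([-2.52773454e+00,  1.86441066e+00,  1.30095377e-03]), 'contact_force': array([-0.52907165, -0.50332227,  0.189202  ]), 'moment': array([-0.02614752, -0.02103854,  0.0214077 ]), 'opening': 0.9954795833260146} 0.019
```

View pics/scene0.png

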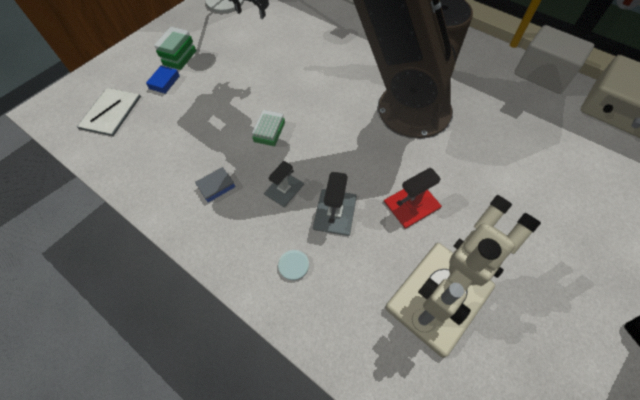

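View pics/top0.png

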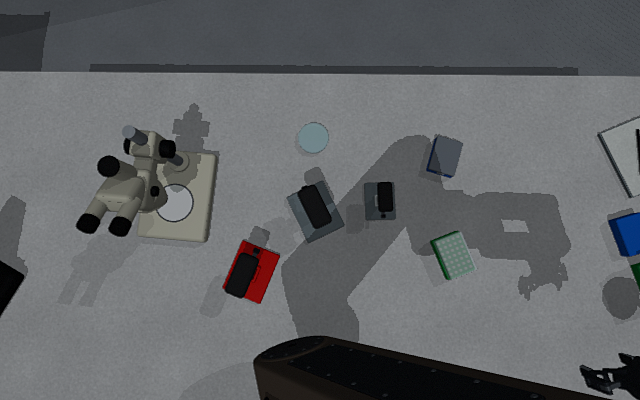

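The top view shows the larger grey foot at about (316,210) with its black cushion at (315,204). The smaller grey look-alike is at (380,200) and the red one at (250,272). In the scene view the target cushion is at (336,188). Next I'll zoom in and segment.

```bash
cat > h.py <<'E'
import numpy as np,cv2
from scipy.spatial.transform import Rotation as R
from rig import env
def cam(n):
    c=env.calibration(n); return c["K"],np.array(c["xyz"]),R.from_rotvec(c["attitude"]).as_matrix()
def ray(n,uv):
    K,o,A=cam(n); u,v=uv
    d=np.array([(u-K[0,2])/K[0,0],-(v-K[1,2])/K[1,1],-1.]); return o,A@d
def plane(n,uv,z):
    o,d=ray(n,uv); return o+d*(z-o[2])/d[2]
def proj(n,p):
    K,o,A=cam(n); q=A.T@(np.array(p)-o); return np.array([K[0,2]+K[0,0]*q[0]/-q[2],K[1,2]+K[1,1]*q[1]/q[2]])
def two(a,b):
    (o1,d1),(o2,d2)=ray("top",a),ray("scene",b)
    s=np.linalg.lstsq(np.c_[d1,-d2],o2-o1,rcond=None)[0]
    p,q=o1+s[0]*d1,o2+s[1]*d2; return (p+q)/2,np.linalg.norm(p-q)
E
python3 - <<'E'
import cv2,numpy as np
for n,(x,y,w,h) in dict(scene=(290,150,90,100),top=(270,155,90,100)).items():
    i=cv2.imread(f"pics/{n}0.png")[y:y+h,x:x+w]
    cv2.imwrite(f"pics/{n}0z.png",cv2.resize(i,None,fx=6,fy=6,interpolation=cv2.INTER_CUBIC))
    g=i.max(2); m=((g<45)*255).astype(np.uint8)
    for c in cv2.findContours(m,0,2)[0]:
        if cv2.contourArea(c)>80:
            r=cv2.minAreaRect(c); print(n,cv2.contourArea(c),(cv2.boxPoints(r)+[x,y]).round(1).tolist(),(np.array(r[0])+[x,y]).round(1))
E
```

```text
scene 493.5 [[322.9, 204.5], [331.1, 171.5], [347.8, 175.7], [339.6, 208.6]] [335.4 190.1]
top 829.0 [[294.8, 190.6], [313.2, 181.4], [333.0, 221.0], [314.6, 230.2]] [313.9 205.8]
```

```bash
python3 -c "
import cv2,numpy as np
a=cv2.imread('pics/scene0z.png');b=cv2.imread('pics/top0z.png');c=cv2.resize(np.hstack([a,b]),(800,444));cv2.imwrite('pics/z0.png',np.clip(c*1.8,0,255).astype('uint8'))"
```

```text
(no output)
```

View pics/z0.png

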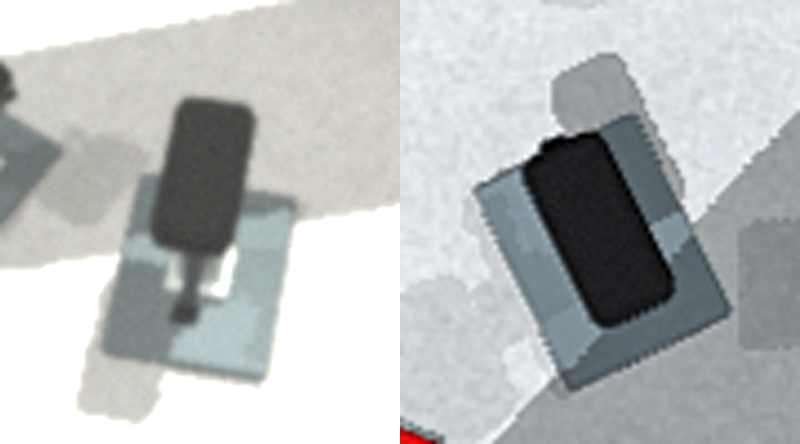

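```bash
python3 - <<'E'
from h import *
t=lambda n,p:np.array([p[0]-(400 if n=="top" else 0),p[1]])/4.444+([270,155] if n=="top" else [290,150])
F=[plane("top",t("top",p),.014) for p in[(477,187),(635,115),(732,312),(570,390)]]
print(np.round(F,4),np.mean(F,0)); 
for i in range(4):
    d=F[(i+1)%4]-F[i]; print(np.linalg.norm(d),np.degrees(np.arctan2(d[1],d[0])))
G=[plane("scene",t("scene",p),.014) for p in[(140,174),(297,200),(263,382),(103,355)]]
print(np.round(G,4),np.mean(G,0))
for i in range(4):
    d=G[(i+1)%4]-G[i]; print(np.linalg.norm(d),np.degrees(np.arctan2(d[1],d[0])))
for z in (.13,.15,.17,.19):
    P=[plane("top",p,z) for p in [[294.8, 190.6], [313.2, 181.4], [333.0, 221.0], [314.6, 230.2]]]
    print(z,np.mean(P,0),np.linalg.norm(P[1]-P[0]),np.linalg.norm(P[2]-P[1]),np.degrees(np.arctan2(*(P[1]-P[2])[1::-1])))
    c=plane("top",[314.5,205.8],z); print(plane("scene",[335.4,190.1],z))
print(two([313.9,205.8],[335.4,190.1]))
# lookalike, neighbours
for n,p,z in [("petri",(314,137),.016),("lookalikepad",(384,197),.12),("redpad",(243,276),.16)]: print(n,plane("top",p,z))
E
```

```text
[[ 0.585   0.1067  0.014 ]
 [ 0.6344  0.0026  0.014 ]
 [ 0.5042 -0.0625  0.014 ]
 [ 0.4521  0.043   0.014 ]] [0.54391077 0.02248186 0.014     ]
0.11521702520998507 -64.59371629679904
0.14554828140806086 -153.429732636322
0.11769106693833817 116.31173330285802
0.14737889020028835 25.599622583844376
[[ 0.506  -0.0595  0.014 ]
 [ 0.4532  0.0476  0.014 ]
 [ 0.5884  0.1133  0.014 ]
 [ 0.64    0.0111  0.014 ]] [0.54689007 0.02815814 0.014     ]
0.11940055368183705 116.2343345322655
0.1503560078099577 25.89730545983915
0.11444818320084577 -63.229007992722096
0.15148012924500434 -152.22492450672553
0.13 [0.54840683 0.02553634 0.13      ] 0.05451871399525189 0.11735938506452447 27.056633822865205
[0.53772305 0.01980863 0.13      ]
0.15 [0.54633337 0.02506026 0.15      ] 0.05344752194718755 0.11505348988039028 27.0566338228652
[0.54752895 0.02670885 0.15      ]
0.17 [0.54425991 0.02458418 0.17      ] 0.0523763298991232 0.112747594696256 27.05663382286522
[0.55733485 0.03360906 0.17      ]
0.19 [0.54218645 0.0241081  0.19      ] 0.051305137851058794 0.11044169951212182 27.056633822865216
[0.56714075 0.04050928 0.19      ]
(array([0.54615001, 0.02530555, 0.1468181 ]), np.float64(0.0007097633476090052))
petri [0.76660796 0.03068169 0.016     ]
lookalikepad [ 0.57480266 -0.16071589  0.12      ]
redpad [0.3660186  0.20000456 0.16      ]
```

```bash
python3 - <<'E'
from h import *
c=np.array([.5458,.025]); a=np.radians(26.2); d=np.array([np.cos(a),np.sin(a)])
t=lambda p:np.array([p[0],p[1]])/4.444+[290,150]
for zc in (.132,.137,.142,.147,.152,.157):
    print(zc,[((proj("scene",[*(c+s*.055*d),zc+h])-[290,150])*4.444).round(0) for s,h in((-1,.015),(1,.015),(1,-.015))],
     [((proj("top",[*(c+s*.055*d),zc+h])-[270,155])*4.444+[400,0]).round(0) for s,h in((-1,.015),(1,.015),(1,-.015))])
n=np.array([-d[1],d[0]])
i=cv2.imread("pics/scene0.png")
# profile along the axis in scene
for s in np.linspace(-.075,.075,31):
    p=proj("scene",[*(c+s*d),.145]); print(round(s,3),p.round(1),i[int(round(p[1])),int(round(p[0]))])
E
python3 -c "
import cv2,numpy as np
a=cv2.imread('pics/scene0.png')[165:225,305:365];a=np.clip(a.astype(float)*3,0,255).astype('uint8')
cv2.imwrite('pics/s0b.png',cv2.resize(a,(600,600),interpolation=cv2.INTER_NEAREST))"
```

```text
0.132 [array([216., 108.]), array([186., 250.]), array([185., 272.])] [array([636., 312.]), array([555., 142.]), array([557., 150.])]
0.137 [array([216., 104.]), array([186., 246.]), array([185., 268.])] [array([636., 311.]), array([554., 141.]), array([557., 149.])]
0.142 [array([216., 100.]), array([186., 242.]), array([185., 264.])] [array([636., 311.]), array([554., 140.]), array([556., 147.])]
0.147 [array([217.,  96.]), array([186., 239.]), array([185., 261.])] [array([636., 310.]), array([554., 138.]), array([556., 146.])]
0.152 [array([217.,  92.]), array([186., 235.]), array([185., 257.])] [array([636., 310.]), array([553., 137.]), array([556., 145.])]
0.157 [array([217.,  88.]), array([186., 231.]), array([185., 254.])] [array([636., 309.]), array([553., 136.]), array([555., 144.])]
-0.075 [339.8 169.3] [112 116 117]
-0.07 [339.5 170.7] [105 107 110]
-0.065 [339.2 172. ] [81 84 85]
-0.06 [338.9 173.4] [51 52 52]
-0.055 [338.6 174.8] [41 42 41]
-0.05 [338.3 176.2] [37 40 41]
-0.045 [338.  177.5] [41 42 43]
-0.04 [337.7 178.9] [40 42 43]
-0.035 [337.4 180.3] [42 41 43]
-0.03 [337.1 181.7] [40 40 40]
-0.025 [336.8 183.1] [35 36 37]
-0.02 [336.5 184.6] [39 39 41]
-0.015 [336.2 186. ] [41 40 42]
-0.01 [335.9 187.4] [42 41 41]
-0.005 [335.6 188.8] [40 41 41]
0.0 [335.3 190.3] [38 39 39]
0.005 [334.9 191.7] [39 41 41]
0.01 [334.6 193.2] [43 43 43]
0.015 [334.3 194.6] [41 43 41]
0.02 [334.  196.1] [39 41 42]
0.025 [333.7 197.6] [39 41 43]
0.03 [333.4 199.1] [41 42 44]
0.035 [333.  200.5] [40 40 41]
0.04 [332.7 202. ] [36 39 38]
0.045 [332.4 203.5] [35 35 35]
0.05 [332.1 205. ] [35 36 36]
0.055 [331.7 206.6] [52 50 50]
0.06 [331.4 208.1] [68 69 67]
0.065 [331.1 209.6] [69 70 69]
0.07 [330.8 211.1] [71 73 70]
0.075 [330.4 212.7] [110 113 109]
```

View pics/s0b.png

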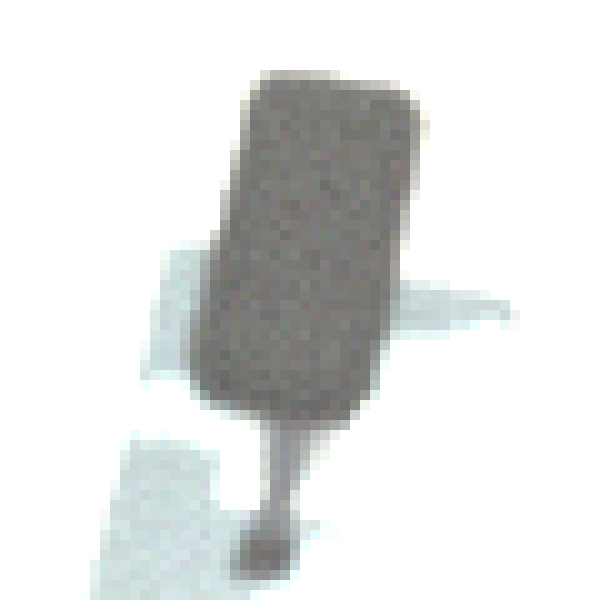

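```bash
cat > go.py <<'E'
import sys
from h import *
def rel(tx,ty,tz,yaw=None):
    o=env.get_obs(); A=R.from_rotvec(o["orientation"]).as_matrix()
    print("units",(A.T@(np.array([tx,ty,tz])-o["tcp_pos"])/.025).round(2),"yaw",np.degrees(np.arctan2(A[1,0],A[0,0])).round(2),"tilt",A[:,2].round(3))
    if yaw is not None: print("roll units",-(yaw-np.degrees(np.arctan2(A[1,0],A[0,0])))/5)
rel(*map(float,sys.argv[1:]))
E
python3 go.py .546 .025 .25 -63.8
python3 go.py .52 -.2 .25; python3 go.py .45 -.35 .25
```

```text
units [-2.049e+01 -2.116e+01  1.000e-02] yaw -72.82 tilt [-0.     0.001 -1.   ]
roll units -1.8047218968625516
units [-12.2  -17.51   0.  ] yaw -72.82 tilt [-0.     0.001 -1.   ]
units [ -7.3  -13.06  -0.  ] yaw -72.82 tilt [-0.     0.001 -1.   ]
```

```bash
python3 -m handwheel '{"hand":[1,1,1,1,1,1,1,1,1,1,1,1],"xyz":[[-0.4,-0.7,0],[-1.0,-1.8,0],[-1.7,-3.0,0],[-2.4,-4.2,0],[-3.1,-5.5,0],[-3.8,-6.8,0],[-4.5,-8.1,0],[-5.2,-9.4,0],[-5.9,-10.7,0],[-6.6,-12.0,0],[-7.1,-12.8,0],[-7.3,-13.1,0]],"roll":[0,-0.2,-0.4,-0.6,-0.8,-1,-1.2,-1.4,-1.6,-1.7,-1.8,-1.8]}' 80; python3 go.py .546 .025 .25 -63.8;  python3 go.py .51 -.15 .25
```

```text
time_s: 1.1
tcp_pos: [0.4528, -0.3472, 0.2501]
orientation: [-2.669, 1.656, 0.001]
contact_force: [0.5, -0.0, -0.7]
opening: 0.999
units [-11.69  -9.95   0.02] yaw -63.66 tilt [-0.     0.001 -1.   ]
roll units 0.02861949778205286
units [-6.06 -5.55  0.01] yaw -63.66 tilt [-0.     0.001 -1.   ]
```

```bash
python3 -m handwheel '{"hand":[1,1,1,1,1,1,1,1,1,1,1,1],"xyz":[[-0.5,-0.4,0],[-1.4,-1.2,0],[-2.5,-2.1,0],[-3.6,-3.1,0],[-4.7,-4.0,0],[-5.8,-4.9,0],[-6.9,-5.9,0],[-8.0,-6.8,0],[-9.1,-7.7,0],[-10.2,-8.7,0],[-11.2,-9.5,0],[-11.6,-9.9,0]],"roll":[0,0,0,0,0,0,0,0,0,0,0,0]}'; python3 go.py .546 .025 .25 -63.8; python3 - <<'E'
from h import *
for n in("top","scene"): cv2.imwrite(f"pics/{n}1.png",env.grab_frame(n))
E
```

```text
time_s: 2.1
tcp_pos: [0.5454, 0.0223, 0.2502]
orientation: [-2.668, 1.659, 0.001]
contact_force: [0.7, -0.7, 0.7]
opening: 1.003
units [-0.09 -0.07  0.01] yaw -63.75 tilt [-0.     0.001 -1.   ]
roll units 0.010479532997973707
```

View pics/scene1.png

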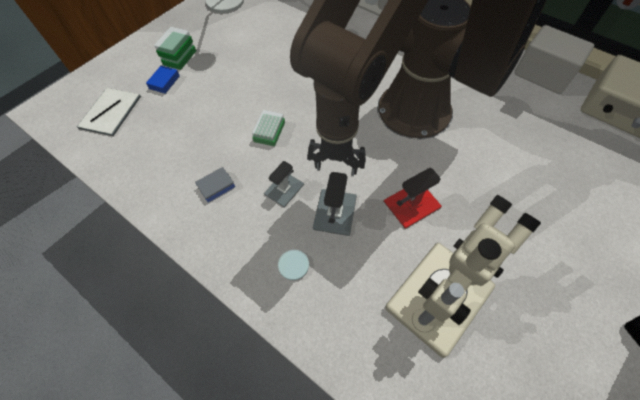

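The scene view shows the gripper over the target cushion, with its fingertips at (315,160) and (358,160) and the cushion below at (336,188). Now I'll descend.

```bash
python3 -m handwheel '{"hand":[1,1,1,1,1,1,1],"xyz":[[-0.1,0,0.2],[-0.1,0,0.8],[-0.1,0,1.5],[-0.1,0,2.2],[-0.1,0,2.7],[-0.1,0,3.0],[-0.1,0,3.0]],"roll":[0,0,0,0,0,0,0]}'; python3 go.py .546 .025 .145 -63.8;python3 - <<'E'
from h import *
for n in("top","scene"): cv2.imwrite(f"pics/{n}2.png",env.grab_frame(n))
a=cv2.imread("pics/scene2.png")[110:240,270:400]; b=cv2.imread("pics/top2.png")[140:270,250:380]
cv2.imwrite("pics/z2.png",np.clip(cv2.resize(np.hstack([a,b]),(800,400),interpolation=cv2.INTER_CUBIC)*1.8,0,255).astype('uint8'))
E
```

```text
time_s: 2.78
tcp_pos: [0.5428, 0.0205, 0.1737]
orientation: [2.664, -1.662, -0.004]
contact_force: [-0.7, 1.3, -0.4]
opening: 1.002
units [-0.1  -0.2   1.15] yaw -63.91 tilt [-0.003 -0.    -1.   ]
roll units -0.021580418545050863
```

View pics/z2.png

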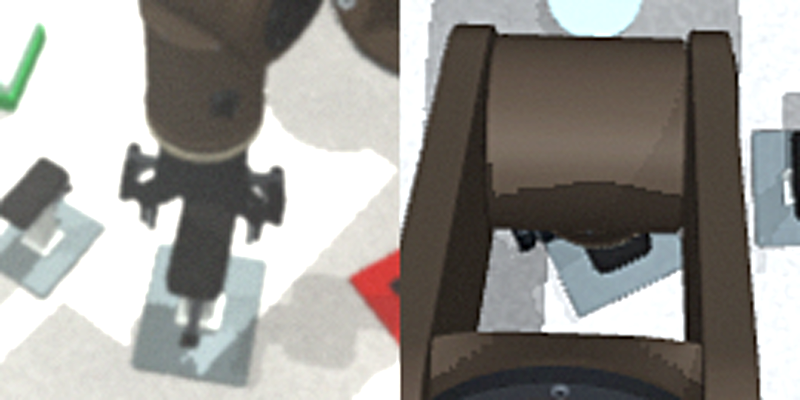

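The scene close-up shows the fingers, at about (140,185) and (265,205) in the zoom, on either side of the black cushion and clear of it. I'll descend the rest of the way.

```bash
python3 -m handwheel '{"hand":[1,1,1,1,1,1],"xyz":[[-0.1,-0.2,0.2],[-0.1,-0.2,0.5],[-0.1,-0.2,0.8],[-0.1,-0.2,1.1],[-0.1,-0.2,1.15],[-0.1,-0.2,1.15]],"roll":[0,0,0,0,0,0]}'; python3 go.py .546 .025 .145 -63.8
```

```text
time_s: 3.38
tcp_pos: [0.5469, 0.0263, 0.1457]
orientation: [2.666, -1.66, -0.002]
contact_force: [0.0, -0.2, 0.2]
opening: 1.002
units [0.03 0.05 0.03] yaw -63.81 tilt [-0.002 -0.    -1.   ]
roll units -0.0025649186215545685
```

```bash
for i in 1; do python3 -m handwheel '{"hand":[0.6,0.5,0.4,0.35],"xyz":[[0,0,0],[0,0,0],[0,0,0],[0,0,0]],"roll":[0,0,0,0]}' 20; python3 -m handwheel '{"hand":[0.3,0.3],"xyz":[[0,0,0],[0,0,0]],"roll":[0,0]}'; python3 -m handwheel '{"hand":[0.25,0.25],"xyz":[[0,0,0],[0,0,0]],"roll":[0,0]}';python3 -m handwheel '{"hand":[0.2,0.2],"xyz":[[0,0,0],[0,0,0]],"roll":[0,0]}'; done
```

```text
time_s: 3.72
tcp_pos: [0.5476, 0.0262, 0.1468]
orientation: [-2.667, 1.661, -0.001]
contact_force: [-0.4, -0.2, -0.3]
opening: 0.677
time_s: 3.88
tcp_pos: [0.5477, 0.026, 0.1468]
orientation: [-2.667, 1.66, -0.001]
contact_force: [-0.1, -2.4, 1.9]
opening: 0.653
time_s: 4.05
tcp_pos: [0.5481, 0.0256, 0.147]
orientation: [-2.667, 1.66, -0.002]
contact_force: [1.2, -9.5, 3.9]
opening: 0.629
time_s: 4.22
tcp_pos: [0.548, 0.0256, 0.147]
orientation: [-2.667, 1.66, -0.002]
contact_force: [2.0, -8.1, 4.5]
opening: 0.629
```

```bash
python3 -m handwheel '{"hand":[0.2,0.2],"xyz":[[0.03,0,0],[0.03,0,0]],"roll":[0,0]}' 30; python3 -m handwheel '{"hand":[-0.2,-0.2],"xyz":[[0.02,0,0],[0.02,0,0]],"roll":[0,0]}' 70; python3 -c "
from rig import env;o=env.get_obs();print(o['moment'],o['contact_force'])"
```

```text
time_s: 4.38
tcp_pos: [0.5481, 0.0254, 0.147]
orientation: [-2.666, 1.66, -0.001]
contact_force: [-0.3, -2.0, 6.0]
opening: 0.627
time_s: 4.55
tcp_pos: [0.5481, 0.0254, 0.1471]
orientation: [-2.666, 1.66, -0.0]
contact_force: [-1.7, 2.2, 8.6]
opening: 0.619
[0.71414232 0.37124046 0.25558807] [-1.69954522  2.18675939  8.61936167]
```

```bash
f(){ grep -E 'tcp_pos|contact' | tr '\n' ' '; echo; }
python3 -m handwheel '{"hand":[-0.2,-0.2],"xyz":[[0,0,-0.04],[0,0,-0.04]],"roll":[0,0]}'|f
python3 -m handwheel '{"hand":[-0.2,-0.2],"xyz":[[0,0,-0.04],[0,0,-0.04]],"roll":[0,0]}'|f
python3 -m handwheel '{"hand":[-0.2,-0.2],"xyz":[[0,0,-0.04],[0,0,-0.04]],"roll":[0,0]}'|f
python3 -m handwheel '{"hand":[-0.2,-0.2],"xyz":[[0,0,-0.04],[0,0,-0.04]],"roll":[0,0]}'|f
python3 -m handwheel '{"hand":[-0.2,-0.2],"xyz":[[0,0,-0.04],[0,0,-0.04]],"roll":[0,0]}'|f
python3 -m handwheel '{"hand":[-0.2,-0.2],"xyz":[[0,0,-0.04],[0,0,-0.04]],"roll":[0,0]}'|f
```

```text
tcp_pos: [0.5481, 0.0254, 0.1476] contact_force: [2.0, 3.9, -3.6] 
tcp_pos: [0.5481, 0.0254, 0.1485] contact_force: [1.1, 4.8, -3.7] 
tcp_pos: [0.5481, 0.0254, 0.1495] contact_force: [2.4, 4.7, -4.4] 
tcp_pos: [0.5481, 0.0253, 0.1503] contact_force: [3.4, 3.7, -7.7] 
tcp_pos: [0.548, 0.0253, 0.1511] contact_force: [3.9, 4.2, -8.0] 
tcp_pos: [0.548, 0.0253, 0.152] contact_force: [4.6, 3.2, -10.7]
```

```bash
f(){ grep -E 'tcp_pos|contact' | tr '\n' ' '; echo; }
python3 -m handwheel '{"hand":[-0.2],"xyz":[[0,0,-0.04]],"roll":[0]}'|f
python3 -m handwheel '{"hand":[-0.2],"xyz":[[0,0,-0.04]],"roll":[0]}'|f
python3 -m handwheel '{"hand":[-0.2],"xyz":[[0,0,-0.04]],"roll":[0]}'|f
python3 -m handwheel '{"hand":[-0.2],"xyz":[[0,0,-0.04]],"roll":[0]}'|f
python3 -m handwheel '{"hand":[-0.2],"xyz":[[0,0,-0.04]],"roll":[0]}'|f
python3 -m handwheel '{"hand":[-0.2],"xyz":[[0,0,-0.04]],"roll":[0]}'|f
python3 -m handwheel '{"hand":[-0.2],"xyz":[[0,0,-0.04]],"roll":[0]}'|f
python3 -m handwheel '{"hand":[-0.2],"xyz":[[0,0,-0.04]],"roll":[0]}'|f
```

```text
tcp_pos: [0.5478, 0.0252, 0.1527] contact_force: [4.8, 2.0, -17.4] 
tcp_pos: [0.5476, 0.0251, 0.1537] contact_force: [5.0, 2.4, -15.3] 
tcp_pos: [0.5476, 0.0251, 0.155] contact_force: [2.1, 2.0, -9.7] 
tcp_pos: [0.5476, 0.0251, 0.1565] contact_force: [-1.0, 2.1, -5.1] 
tcp_pos: [0.5476, 0.0251, 0.1577] contact_force: [-1.3, 2.8, -6.1] 
tcp_pos: [0.5476, 0.0252, 0.1587] contact_force: [-0.9, 1.4, -10.1] 
tcp_pos: [0.5476, 0.0251, 0.1595] contact_force: [0.4, 2.1, -13.3] 
tcp_pos: [0.5476, 0.0251, 0.1604] contact_force: [1.1, 1.6, -14.6]
```

```bash
f(){ grep -E 'tcp_pos|contact' | tr '\n' ' '; echo; }
python3 -m handwheel '{"hand":[-0.2],"xyz":[[0,0,-0.04]],"roll":[0]}'|f
python3 -m handwheel '{"hand":[-0.2],"xyz":[[0,0,-0.04]],"roll":[0]}'|f
python3 -m handwheel '{"hand":[-0.2],"xyz":[[0,0,-0.04]],"roll":[0]}'|f
python3 -m handwheel '{"hand":[-0.2],"xyz":[[0,0,-0.04]],"roll":[0]}'|f
python3 -m handwheel '{"hand":[-0.2],"xyz":[[0,0,-0.04]],"roll":[0]}'|f
python3 -m handwheel '{"hand":[-0.2],"xyz":[[0,0,-0.04]],"roll":[0]}'|f
```

```text
tcp_pos: [0.5476, 0.0251, 0.1613] contact_force: [-0.5, 2.7, -16.9] 
tcp_pos: [0.5476, 0.0251, 0.1623] contact_force: [0.1, 2.6, -17.9] 
tcp_pos: [0.5476, 0.0251, 0.1634] contact_force: [-1.7, 2.5, -11.5] 
tcp_pos: [0.5476, 0.0251, 0.1647] contact_force: [-3.7, 2.3, -7.6] 
tcp_pos: [0.5477, 0.0251, 0.1658] contact_force: [-5.2, 2.7, -5.2] 
tcp_pos: [0.5477, 0.0251, 0.1669] contact_force: [-6.1, 1.9, -5.6]
```

```bash
f(){ grep -E 'tcp_pos|contact' | tr '\n' ' '; echo; }
python3 -m handwheel '{"hand":[-0.2],"xyz":[[0,0,-0.04]],"roll":[0]}'|f
python3 -m handwheel '{"hand":[-0.2],"xyz":[[0,0,-0.04]],"roll":[0]}'|f
python3 -m handwheel '{"hand":[-0.2],"xyz":[[0,0,-0.04]],"roll":[0]}'|f
python3 -m handwheel '{"hand":[-0.2],"xyz":[[0,0,-0.04]],"roll":[0]}'|f
python3 -m handwheel '{"hand":[-0.2],"xyz":[[0,0,-0.04]],"roll":[0]}'|f
python3 -m handwheel '{"hand":[-0.2],"xyz":[[0,0,-0.04]],"roll":[0]}'|f
```

```text
tcp_pos: [0.5477, 0.0251, 0.1679] contact_force: [-2.6, 1.6, -12.1] 
tcp_pos: [0.5477, 0.0251, 0.1687] contact_force: [-3.6, 2.4, -14.1] 
tcp_pos: [0.5477, 0.0251, 0.1695] contact_force: [-2.7, 2.9, -14.7] 
tcp_pos: [0.5476, 0.0251, 0.1704] contact_force: [-2.6, 4.7, -16.6] 
tcp_pos: [0.5477, 0.0251, 0.1713] contact_force: [-3.0, 2.3, -17.8] 
tcp_pos: [0.5476, 0.0251, 0.1724] contact_force: [-4.6, 2.9, -10.1]
```

```bash
f(){ grep -E 'tcp_pos|contact' | tr '\n' ' '; echo; }
python3 -m handwheel '{"hand":[-0.2],"xyz":[[0,0,-0.04]],"roll":[0]}'|f
python3 -m handwheel '{"hand":[-0.2],"xyz":[[0,0,-0.04]],"roll":[0]}'|f
python3 -m handwheel '{"hand":[-0.2],"xyz":[[0,0,-0.04]],"roll":[0]}'|f
python3 -m handwheel '{"hand":[-0.2],"xyz":[[0,0,-0.04]],"roll":[0]}'|f
python3 -m handwheel '{"hand":[-0.2],"xyz":[[0,0,-0.04]],"roll":[0]}'|f
python3 -m handwheel '{"hand":[-0.2],"xyz":[[0,0,-0.04]],"roll":[0]}'|f
python3 -m handwheel '{"hand":[-0.2],"xyz":[[0,0,-0.04]],"roll":[0]}'|f
python3 -m handwheel '{"hand":[-0.2],"xyz":[[0,0,-0.03]],"roll":[0]}'|f
```

```text
tcp_pos: [0.5477, 0.0251, 0.1737] contact_force: [-7.2, 3.6, -3.9] 
tcp_pos: [0.5477, 0.0251, 0.1749] contact_force: [-6.3, 3.9, -5.0] 
tcp_pos: [0.5477, 0.0251, 0.1759] contact_force: [-6.5, 2.3, -4.6] 
tcp_pos: [0.5477, 0.0251, 0.1769] contact_force: [-5.5, 2.9, -12.7] 
tcp_pos: [0.5477, 0.0251, 0.1777] contact_force: [-5.3, 3.0, -14.2] 
tcp_pos: [0.5476, 0.0251, 0.1786] contact_force: [-3.9, 2.7, -15.4] 
tcp_pos: [0.5477, 0.0251, 0.1795] contact_force: [-3.1, 2.3, -17.7] 
tcp_pos: [0.5477, 0.0251, 0.1802] contact_force: [-3.6, 1.9, -18.5]
```

```bash
f(){ grep -E 'tcp_pos|contact' | tr '\n' ' '; echo; }
python3 -m handwheel '{"hand":[-0.2],"xyz":[[0,0,-0.03]],"roll":[0]}'|f
python3 -m handwheel '{"hand":[-0.2],"xyz":[[0,0,-0.03]],"roll":[0]}'|f
python3 -m handwheel '{"hand":[-0.2],"xyz":[[0,0,-0.03]],"roll":[0]}'|f
python3 -m handwheel '{"hand":[-0.2],"xyz":[[0,0,-0.03]],"roll":[0]}'|f
```

```text
tcp_pos: [0.5477, 0.0251, 0.1809] contact_force: [-4.4, 2.4, -12.9] 
tcp_pos: [0.5477, 0.0251, 0.1818] contact_force: [-5.7, 1.9, -12.6] 
tcp_pos: [0.5477, 0.0251, 0.1828] contact_force: [-6.8, 2.2, -7.7] 
tcp_pos: [0.5477, 0.0251, 0.1837] contact_force: [-9.3, 1.8, -3.1]
```

```bash
f(){ grep -E 'tcp_pos|contact' | tr '\n' ' '; echo; }
python3 -m handwheel '{"hand":[-0.2],"xyz":[[0,0,-0.03]],"roll":[0]}'|f
python3 -m handwheel '{"hand":[-0.2],"xyz":[[0,0,-0.03]],"roll":[0]}'|f
python3 -m handwheel '{"hand":[-0.2,-0.2],"xyz":[[0,0,-0.02],[0,0,-0.02]],"roll":[0,0]}'|f
```

```text
tcp_pos: [0.5478, 0.0251, 0.1845] contact_force: [-8.6, 1.4, -6.3] 
tcp_pos: [0.5477, 0.0251, 0.1853] contact_force: [-7.5, 2.5, -5.7] 
tcp_pos: [0.5477, 0.0251, 0.1858] contact_force: [-8.2, 1.9, -7.1]
```

```bash
f(){ grep -E 'tcp_pos|contact' | tr '\n' ' '; echo; }
python3 -m handwheel '{"hand":[-0.2,-0.2],"xyz":[[0,0,-0.02],[0,0,-0.02]],"roll":[0,0]}'|f
python3 -m handwheel '{"hand":[-0.2,-0.2],"xyz":[[0,0,-0.02],[0,0,-0.02]],"roll":[0,0]}'|f
```

```text
tcp_pos: [0.5477, 0.0251, 0.1861] contact_force: [-6.7, 2.6, -10.1] 
tcp_pos: [0.5477, 0.0251, 0.1865] contact_force: [-5.2, 1.9, -10.9]
```

The fifth build-up has started, so four clicks are done and the pawl is home. I'll lower it onto the pawl.

```bash
f(){ grep -E 'tcp_pos|contact' | tr '\n' ' '; echo; }
python3 -m handwheel '{"hand":[-0.2],"xyz":[[0,0,0.04]],"roll":[0]}'|f
python3 -m handwheel '{"hand":[-0.2],"xyz":[[0,0,0.04]],"roll":[0]}'|f
python3 -m handwheel '{"hand":[-0.2],"xyz":[[0,0,0.04]],"roll":[0]}'|f
python3 -m handwheel '{"hand":[-0.2,-0.2],"xyz":[[0,0,0.02],[0,0,0.02]],"roll":[0,0]}'|f
python3 -m handwheel '{"hand":[-0.2,-0.2],"xyz":[[0,0,0.02],[0,0,0.02]],"roll":[0,0]}'|f
```

```text
tcp_pos: [0.5478, 0.0251, 0.1857] contact_force: [-8.5, 2.4, -4.5] 
tcp_pos: [0.5478, 0.0251, 0.1847] contact_force: [-7.8, 1.7, -3.2] 
tcp_pos: [0.5478, 0.0251, 0.1838] contact_force: [-8.4, 2.0, -3.0] 
tcp_pos: [0.5477, 0.0251, 0.1834] contact_force: [-10.1, 2.4, -1.7] 
tcp_pos: [0.5478, 0.0251, 0.1832] contact_force: [-11.2, 1.3, 4.4]
```

```bash
f(){ grep -E 'tcp_pos|contact|opening' | tr '\n' ' '; echo; }
python3 -m handwheel '{"hand":[-0.2,-0.2],"xyz":[[-0.01,0.03,0],[-0.01,0.03,0]],"roll":[0,0]}'|f
python3 -m handwheel '{"hand":[-0.2,-0.2],"xyz":[[-0.01,0.02,0],[-0.01,0.02,0]],"roll":[0,0]}' 25|f
python3 -m handwheel '{"hand":[0.3,0.5,0.8,1,1,1],"xyz":[[0,0,0],[0,0,0],[0,0,0],[0,0,0],[0,0,0],[0,0,0]],"roll":[0,0,0,0,0,0]}'|f
```

```text
tcp_pos: [0.5477, 0.025, 0.1834] contact_force: [-6.8, 3.9, 1.0] opening: 0.625 
tcp_pos: [0.5477, 0.0251, 0.1834] contact_force: [-3.0, 3.4, 1.1] opening: 0.623 
tcp_pos: [0.5468, 0.0249, 0.1824] contact_force: [0.1, 0.2, -0.1] opening: 0.997
```

```bash
f(){ grep -E 'tcp_pos|contact|opening' | tr '\n' ' '; echo; }
python3 -m handwheel '{"hand":[1,1,1,1,1,1],"xyz":[[0,0,-0.3],[0,0,-0.9],[0,0,-1.7],[0,0,-2.5],[0,0,-3.0],[0,0,-3.0]],"roll":[0,0,0,0,0,0]}'|f
python3 -m handwheel '{"hand":[-1,-1,-1,-1,-1,-1,-1,-1],"xyz":[[0,0,0],[0,0,0],[0,0,0],[0,0,0],[0,0,0],[0,0,0],[0,0,0],[0,0,0]],"roll":[0,0,0,0,0,0,0,0]}' 40|f
python3 - <<'E'
from h import *
for n in("top","scene"): cv2.imwrite(f"pics/{n}3.png",env.grab_frame(n))
a=cv2.imread("pics/scene3.png")[110:240,270:400]; b=cv2.imread("pics/top3.png")[140:270,250:380]
cv2.imwrite("pics/z3.png",np.clip(cv2.resize(np.hstack([a,b]),(800,400),interpolation=cv2.INTER_CUBIC)*1.8,0,255).astype('uint8'))
E
```

```text
tcp_pos: [0.548, 0.025, 0.2605] contact_force: [0.4, -0.3, 0.5] opening: 0.996 
tcp_pos: [0.5466, 0.025, 0.2572] contact_force: [-0.1, 0.2, -0.4] opening: -0.0
```

View pics/z3.png

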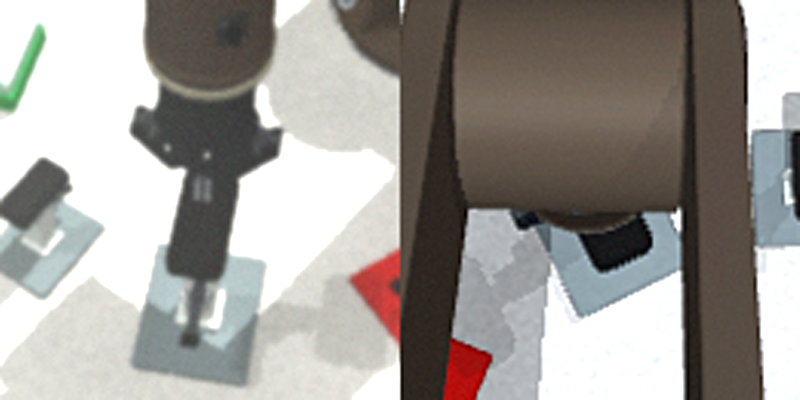

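The zoom shows the cushion raised and free, with its lower end now at about (195,270), the shut fingers above it and the foot in the same place. Now the press.

```bash
f(){ grep -E 'tcp_pos|contact|opening' | tr '\n' ' '; echo; }
python3 -m handwheel '{"hand":[-1,-1,-1,-1,-1],"xyz":[[0,0,0.2],[0,0,0.6],[0,0,1.0],[0,0,1.2],[0,0,1.2]],"roll":[0,0,0,0,0]}'|f
python3 -m handwheel '{"hand":[-1],"xyz":[[0,0,0.06]],"roll":[0]}'|f
python3 -m handwheel '{"hand":[-1],"xyz":[[0,0,0.06]],"roll":[0]}'|f
python3 -m handwheel '{"hand":[-1],"xyz":[[0,0,0.06]],"roll":[0]}'|f
```

```text
tcp_pos: [0.5456, 0.025, 0.2254] contact_force: [-0.0, -0.2, -0.4] opening: 0.0 
tcp_pos: [0.5465, 0.025, 0.2253] contact_force: [-0.4, -0.2, 0.1] opening: -0.003 
tcp_pos: [0.5468, 0.025, 0.2243] contact_force: [0.2, 0.2, 0.7] opening: 0.004 
tcp_pos: [0.5468, 0.025, 0.2229] contact_force: [0.5, -0.3, -0.1] opening: -0.006
```

```bash
f(){ grep -E 'tcp_pos|contact' | tr '\n' ' '; echo; }
python3 -m handwheel '{"hand":[-1],"xyz":[[0,0,0.04]],"roll":[0]}'|f
python3 -m handwheel '{"hand":[-1],"xyz":[[0,0,0.04]],"roll":[0]}'|f
python3 -m handwheel '{"hand":[-1],"xyz":[[0,0,0.04]],"roll":[0]}'|f
python3 -m handwheel '{"hand":[-1],"xyz":[[0,0,0.04]],"roll":[0]}'|f
```

```text
tcp_pos: [0.5468, 0.025, 0.2219] contact_force: [-0.7, -0.8, -0.4] 
tcp_pos: [0.5467, 0.025, 0.2209] contact_force: [0.1, -0.3, -0.2] 
tcp_pos: [0.5467, 0.025, 0.2199] contact_force: [0.2, -0.4, 0.6] 
tcp_pos: [0.5467, 0.025, 0.2188] contact_force: [-0.4, -0.5, -0.1]
```

```bash
f(){ grep -E 'tcp_pos|contact' | tr '\n' ' '; echo; }
python3 -m handwheel '{"hand":[-1],"xyz":[[0,0,0.04]],"roll":[0]}'|f
python3 -m handwheel '{"hand":[-1],"xyz":[[0,0,0.03]],"roll":[0]}'|f
python3 -m handwheel '{"hand":[-1],"xyz":[[0,0,0.03]],"roll":[0]}'|f
```

```text
tcp_pos: [0.5467, 0.025, 0.2178] contact_force: [0.6, 0.5, 0.7] 
tcp_pos: [0.5466, 0.025, 0.217] contact_force: [0.4, 0.3, -0.2] 
tcp_pos: [0.5467, 0.025, 0.2164] contact_force: [-3.0, -1.6, 14.1]
```

```bash
f(){ grep -E 'tcp_pos|contact' | tr '\n' ' '; echo; }
python3 -m handwheel '{"hand":[-1],"xyz":[[0,0,0.02]],"roll":[0]}'|f
python3 -m handwheel '{"hand":[-1],"xyz":[[0,0,0.02]],"roll":[0]}'|f
```

```text
tcp_pos: [0.5467, 0.025, 0.2163] contact_force: [-5.1, -0.3, 16.2] 
tcp_pos: [0.5467, 0.025, 0.2161] contact_force: [-6.6, 0.1, 22.9]
```

```bash
f(){ grep -E 'tcp_pos|contact' | tr '\n' ' '; echo; }
python3 -m handwheel '{"hand":[-1,-1],"xyz":[[0,0,-0.02],[0,0,-0.02]],"roll":[0,0]}'|f
```

```text
tcp_pos: [0.5467, 0.025, 0.2164] contact_force: [-3.2, -0.8, 11.4]
```

```bash
f(){ grep -E 'time|tcp_pos|contact' | tr '\n' ' '; echo; }
python3 -m handwheel '{"hand":[-1,-1],"xyz":[[0,0,0.01],[0,0,0.01]],"roll":[0,0]}'|f
python3 -m handwheel '{"hand":[-1,-1],"xyz":[[0,0,0],[0,0,0]],"roll":[0,0]}'|f
```

```text
time_s: 13.32 tcp_pos: [0.5467, 0.025, 0.2163] contact_force: [-3.5, -0.2, 12.6] 
time_s: 13.48 tcp_pos: [0.5467, 0.025, 0.2163] contact_force: [-4.2, -0.0, 13.2]
```

```bash
f(){ grep -E 'time|tcp_pos|contact' | tr '\n' ' '; echo; }
python3 -m handwheel '{"hand":[-1,-1,-1,-1],"xyz":[[0,0,0.007],[0,0,0.007],[0,0,0.007],[0,0,0.007]],"roll":[0,0,0,0]}'|f
python3 -m handwheel '{"hand":[-1,-1,-1,-1],"xyz":[[0,0,0],[0,0,0],[0,0,0],[0,0,0]],"roll":[0,0,0,0]}'|f
python3 -m handwheel '{"hand":[-1,-1,-1],"xyz":[[0,0,0],[0,0,0],[0,0,0]],"roll":[0,0,0]}'|f
```

```text
time_s: 13.82 tcp_pos: [0.5467, 0.025, 0.2162] contact_force: [-5.2, -0.3, 15.8] 
time_s: 14.15 tcp_pos: [0.5467, 0.025, 0.2162] contact_force: [-6.0, 0.3, 15.5] 
time_s: 14.4 tcp_pos: [0.5467, 0.025, 0.2162] contact_force: [-4.8, 0.2, 15.6]
```

It held at about 15.6 N for more than 0.5 s without sinking. Now I'll come away and check.

```bash
python3 -m handwheel '{"hand":[-1,-1,-1,-1,-1,-1,-1,-1],"xyz":[[0,0,-0.1],[0,0,-0.5],[0,0,-1.2],[0,0,-2.0],[0,0,-2.8],[0,0,-3.4],[0,0,-3.6],[0,0,-3.6]],"roll":[0,0,0,0,0,0,0,0]}'
python3 -m handwheel '{"hand":[-1,-1,-1,-1,-1,-1,-1,-1,-1,-1,-1,-1],"xyz":[[0.4,0.3,0],[1.2,1.0,0],[2.2,1.9,0],[3.3,2.8,0],[4.4,3.7,0],[5.5,4.7,0],[6.6,5.6,0],[7.7,6.5,0],[8.8,7.5,0],[9.9,8.4,0],[11.0,9.4,0],[11.6,9.9,0]],"roll":[0,0,0,0,0,0,0,0,0,0,0,0]}'
python3 - <<'E'
from h import *
for n in("top","scene"): cv2.imwrite(f"pics/{n}4.png",env.grab_frame(n))
a=cv2.imread("pics/scene4.png");b=cv2.imread("pics/top4.png")
cv2.imwrite("pics/z4.png",cv2.resize(np.vstack([a[60:300,60:560],b[60:300,60:560]]),(600,576)))
E
```

```text
time_s: 15.07
tcp_pos: [0.5473, 0.025, 0.3069]
orientation: [-2.666, 1.66, -0.003]
contact_force: [-0.1, 0.7, -1.2]
opening: 0.002
time_s: 16.07
tcp_pos: [0.4502, -0.3479, 0.304]
orientation: [2.665, -1.662, -0.003]
contact_force: [0.3, 0.9, -0.4]
opening: 0.003
```

View pics/z4.png

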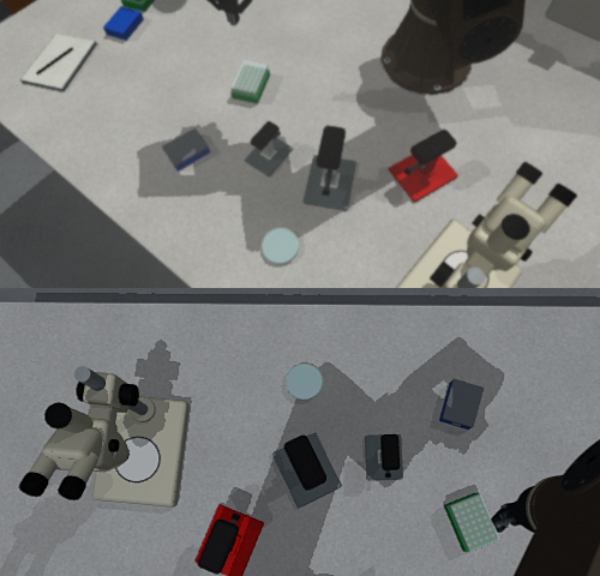

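The views show the cushion raised, with the bystanders and the foot in place and the gripper well clear in the air. I'll measure the foot shift and the cushion rise.

```bash
python3 - <<'E'
from h import *
r={}
for k in "04":
    for n,(x,y,w,h) in dict(scene=(310,140,50,80),top=(270,155,85,95)).items():
        i=cv2.imread(f"pics/{n}{k}.png")[y:y+h,x:x+w]
        m=((i.max(2)<45)*255).astype(np.uint8); c=max(cv2.findContours(m,0,2)[0],key=cv2.contourArea)
        r[n]=np.array(cv2.minAreaRect(c)[0])+[x,y]
    print(k,r,two(r["top"],r["scene"]))
a,b=[cv2.imread(f"pics/top{k}.png")[155:255,270:360] for k in "04"]
z=lambda i:np.clip(cv2.resize(i,(396,440),interpolation=cv2.INTER_CUBIC)*1.8,0,255).astype('uint8')
cv2.imwrite("pics/cmp.png",np.hstack([z(a),z(b)]))
E
```

```text
0 {'scene': array([335.35294342, 190.08823776]), 'top': array([313.90000534, 205.80000305])} (array([0.54618324, 0.02524534, 0.146855  ]), np.float64(0.0005699704134546117))
4 {'scene': array([336.00000191, 183.00000381]), 'top': array([314.00000381, 205.5       ])} (array([0.54326131, 0.02439024, 0.18125253]), np.float64(0.0010384363242328402))
```

View pics/cmp.png

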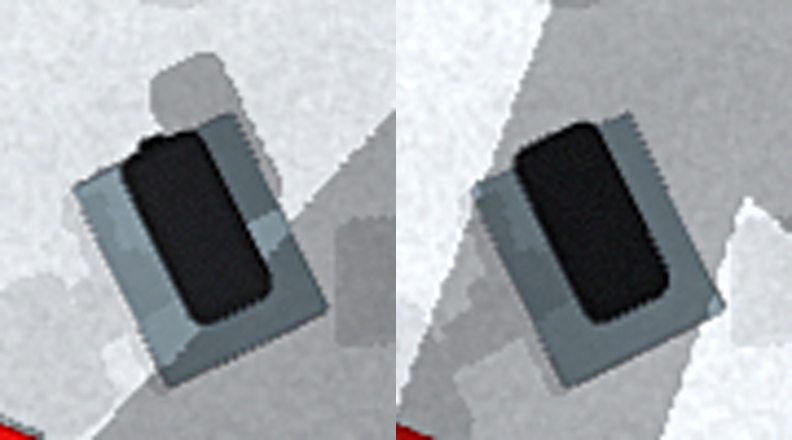

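The close-ups show the foot corners unmoved, within about a pixel (2–3 mm). The left foot corner is at (77,187) before and (476−396=80,188) after. The cushion measures 34 mm higher by camera, against 36 mm by the arm. I'm handing in.

```bash
python3 -c "
from rig import env
print(env.job_done())"
```

```text
the job is handed in; nothing more can be done
None
```

I lifted the forearm rest's cushion exactly four clicks, let it settle on its pawl, and it held when pressed. The job was handed in at about 16 s, with no verdict reported.

- **Lift:** I felt four build-ups to about 17–18.5 N, each followed by a drop-off, about 9.1 mm apart. I raised it until the fifth build-up just began, so the pawl was home, then lowered it until the load left the hand. The arm reads a rise of about 36 mm and the cameras about 34 mm, which agrees within camera accuracy.
- **Press test:** I pressed on the cushion with shut fingers and held about 15.6 N for more than half a second, with no sinking. While finding the contact, the force briefly reached about 23 N, still under the 30 N limit.
- **Surroundings:** In the last pictures the foot is within about a pixel (2–3 mm) of where it stood. The other things show no visible change, and the gripper is well clear.
- **Sideways force:** It reached about 11 N on the cushion while it settled. I eased this off before letting go.

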